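# Feel for the hidden air valve, then start the sole press

## Robot

A 6-joint arm with a two-finger parallel gripper is mounted at the origin on the work surface. World frame = base frame: x ahead of the robot, y to its left, z up, the work surface at z = 0. Lengths are in m, angles in rad, forces in N, time in s.
With the tool pointing down it reaches from about 0.375 to 0.9 m from the base axis. Payload 3.1 kg.
Tool frame: the origin (TCP) lies between the finger pads; the fingertips stand 8 mm ahead of it and the grasp point (between the pads) lies 11 mm behind it; z points along the fingers, y is the line along which they close (so a half turn about z gives the same grasp; the last joint's range is limited). The gripper opens to 87 mm and grips with 3 to 60 N. Pads are 19 mm wide; open, the fingers measure 117 mm over their backs; the gripper's body (75 mm by 190 mm) begins 51 mm behind the grasp point.
Start: joints at [-1.361, 0.527, 1.433, -0, 1.181, -0.178], TCP at [0.236, -0.579, 0.231] pointing down, gripper open.
Joint ranges: [-3.08, 3.08], [-0.75, 2.2], [0.22, 2.44], [-1.43, 4.57], [0, 2.65], [-2.85, 2.85]. Speed limits (rad/s): [2.79, 2.79, 3.14, 3.14, 3.14, 3.14].

## Interface

Orientations are given as a unit quaternion [x, y, z, w].
In Python, from rig import robot, vision, job gives the robot as it stands.
- The arm moves only by the shell command python3 -m handwheel 'ROWS' [OPENING] [FORCE]. ROWS is JSON, a list of rows, each a list of 4 numbers: the shift along the tool's x, y, z as a fraction of full scale, then the turn about the tool's z as a fraction of full scale. A call has 1 to 20 rows; each row is the pose to reach, as a shift and turn from the pose commanded when the call began, along the tool's axes at that moment, turning the shorter way round; what a row does not reach only later rows make up. Full scale, the value 1, is 300 mm for a shift and 2 pi rad for a turn. A row lasts 1/12 s, in which the tool goes at most 41.7 mm and 7.16 degrees, less where a joint would pass 70% of its speed; a pose out of reach is approached as far as the arm can. A call with a number of a shift or a turn outside -1 to 1 is refused whole. A call with a gripper value outside its range is refused whole. OPENING is the opening in per cent of the stroke, from 0 (shut) to 100 (fully open), set as the call begins (- or left out, the last holds). The fingers move at their own pace and stop on an object; FORCE is the grip in N (left out, the last holds). Time passes only in rows, so rows that repeat a pose let the fingers close. It gives the time, the measured TCP pose, the force, the opening and the grip force at its end, in the units of the state.
- robot.get_obs(): the state, without advancing time (a new reading comes with each control period).
- vision.camera(name): name is "scene" or "side" or "wrist"; returns a dict with "frame" (384x512x3 uint8, red, green, blue), "K" (3x3 intrinsics, pixels), "k1" (the pictures are not rectified: a ray, as slopes to the right and down, at radius r is drawn at 1 + k1 r^2 times it, then the intrinsics apply), "cam_to_world" (4x4, takes a point from camera to world coordinates); the wrist camera has in their place "hand_eye" (4x4, takes a point from camera to tool coordinates, whose origin is the TCP and whose axes are the flange's). Camera axes: x right, y down, z forward; pixel columns grow to the right and rows downward; lengths in m; the calibration is good to about 2 mm. A picture is of the moment at which its call begins: read the wrist's pose just before it. There is no depth.
- job.hand_in(): hands the job in; it is judged then, once.
Trained networks look in the newest picture that a camera, given by its name, has taken for a name from the list of things; names that differ only in an ending like _2 or _b are one class to them, and where a whole thing is asked for, a point or a joint stands for the part that bears it (a point fixed in the world has none). Each returns a list of dicts, best first, with "conf" (0 to 1); they miss things now and then, are a little off and sometimes report something else, mostly with a low value. They report only what shows in the picture. A call takes as long as a camera call.
- vision.look_for(camera, label): "point" ([row, column] in pixels, amid what is visible of it).
- vision.outline_of(camera, label): "mask" (384x512 bool, what is visible of it) and "point" ([row, column] in pixels, amid what is visible of it).
The state is a dict: "time": time; "q": joint angles; "joint_velocities": joint speeds; "joint_torque": joint torques, N m; "position": TCP position; "tool_rot": TCP orientation; "ft_force": force on the tool from outside, world axes, zero at the start; "moment": the same for the moment, N m; "grip_width": finger opening in m; "grip_force": force on a finger pad.
Only numpy, scipy, OpenCV 4.12 (cv2) and the standard library are available. Lean on these libraries where they do the work, as an engineer would, in place of code of your own. Each camera call takes 0.05 s, during which the arm holds its last target. There are 200 camera calls.

## Task

Start the sole press with its air on: the air valve's lever stands out of sight under the grey shelf, somewhere along the rail, so feel for it with the fingers and, if it leans back (off), draw it forward to the shelf's open side (on); if it is already forward, leave it on. Then press the green start button on the press fully down and let it go. Do not shove the lever hard, and do not disturb the loose tools, shoes and jars on the bench.

Things in the scene. Friction and masses are not known exactly. Their poses are not given: they have to be found in the camera images.
- lever_zone (a point): Pivot line of the air-valve lever at mid-length of the air rail under the grey shelf, 75 mm above the bench. Axes: x level from the shelf's open front to its closed back, y along the rail (left as seen from the robot), z up. The valve is clamped on the rail anywhere from y = -90 to +90 mm of here (not measured). Its block is 46 (x) by 50 mm (y), its top 3 mm below this point.
- knob_on (a point): Where the lever's black knob (ball, 30 mm across) has its centre with the air ON, were the valve at mid-rail: 25 mm in front of lever_zone, 57 mm above it; same axes. The lever is a steel rod 11 mm thick, knob centre 62 mm from the pivot, leaning 24 degrees forward, to the robot. It swings only in x-z; sideways (y) it is rigid. Whether it is on or off is not measured.
- knob_off (a point): The same for air OFF: 25 mm behind lever_zone, 57 mm above it, leaning 24 degrees back. An over-centre spring holds the lever in either rest position: about 5.5 N at the knob moves it off its rest, less and less towards upright; past upright it snaps over by itself to a hard stop. OFF is drawn somewhat more often.
- shelf_edge (a point): Middle of the front edge of the underside of the shelf's top, 340 mm above the bench, 85 mm in front of lever_zone; same axes. The shelf is a steel box open only at the front: 500 mm wide (y), end panels' inner faces at y = -240 and +240 mm, back panel's inner face 182 mm behind this edge, 360 mm high, with stock on top to 480 mm. The rail on the bench below is 40 mm wide, 30 mm high.
- start_top (a point): Middle of the top of the green start button, 40 mm across, on the flat grey console (60 mm high, 85 mm deep, 200 mm wide) at the front of the sole press; 84 mm above the bench, z up, x away from the robot. A red stop button, 92 mm high, stands 100 mm to its right (-y). Behind this point: shoe on the bed from 55 mm (175 mm high), ram bar and overhead arm from 85 mm (up to 550 mm high).
- start (a joint): Travel of the green start button in m: 0 up, 0.008 fully down; a spring of about 2 N at the top to 6 N fully down pushes it up again when let go.
- shoe_mid (a point): Tan leather shoe, 250 mm long (x, toe at +x), 95 mm wide, 105 mm high, standing loose on the bench; point 50 mm above the bench in its middle. To be left alone.
- last_mid (a point): Moss-green moulded shoe last, 230 mm long (x, toe at +x), 88 mm wide, 112 mm high, loose on the bench; point 50 mm above the bench. To be left alone.
- hammer_grip (a point): Hammer lying loose on the bench, handle along its x; point on the handle. To be left alone.
- glue_brush_grip (a point): Flat glue brush lying loose on the bench; point on its handle. To be left alone.
- edge_iron_grip (a point): Hand tool 170 mm long with a wooden handle lying loose on the bench in front of the shelf; point on its handle. To be left alone.
- cement_mid (a point): Closed jar of cement, 72 mm across and 110 mm high, standing loose on the bench; point at its centre. To be left alone.
- wax_mid (a point): Small round wax tin, 68 mm across and 45 mm high, standing loose on the bench; point at its centre. To be left alone.

How it is judged:
By the outcome, as a careful person would: the job done as asked, in the order asked, and still so for the second after the job is handed in, with the robot touching nothing.
It also fails if it takes over 64 s, if anything falls off the work surface, if the arm or the gripper's body presses on something with over 40 N, if the wrist force passes 120 N, or if a joint passes its speed limit or range.

## Working session

There is one attempt and no reset: what is moved stays moved. The work goes in short steps, Python scripts to look and compute and a shell command to move; the robot and the scene stay as the last step left them, time stands still between calls to the robot, and variables do not carry over. Pictures are saved under pics/ and viewed, at most 10 in all, crops included, and the job is handed in when it is done.

```bash
mkdir -p pics; cat > h.py <<'E'
import numpy as np,cv2
from rig import robot,vision,job
from scipy.spatial.transform import Rotation as R
def ray(c,px):
    K=np.array(c["K"]);k=c["k1"]
    d=cv2.undistortPoints(np.array([[[px[1],px[0]]]],float),K,np.array([k,0,0,0,0.]))[0,0]
    T=np.array(c["cam_to_world"]);return T[:3,3],T[:3,:3]@np.array([d[0],d[1],1])
def onz(c,px,z):
    o,d=ray(c,px);return o+d*(z-o[2])/d[2]
def proj(c,P):
    T=np.linalg.inv(np.array(c["cam_to_world"]));p=T[:3,:3]@np.array(P)+T[:3,3];x=p[:2]/p[2]
    x=x*(1+c["k1"]*(x@x));K=np.array(c["K"]);return K[1,1]*x[1]+K[1,2],K[0,0]*x[0]+K[0,2]
E
python3 - <<'E'
from h import *
np.set_printoptions(precision=3,suppress=True)
o=robot.get_obs();print({k:np.round(o[k],3) for k in o})
Z={"start_top":.084,"shoe_mid":.05,"last_mid":.05,"hammer_grip":.015,"glue_brush_grip":.01,"edge_iron_grip":.015,"cement_mid":.055,"wax_mid":.022,"shelf_edge":.34,"knob_on":.132,"lever_zone":.075}
for n in("scene","side"):
    c=vision.camera(n);cv2.imwrite(f"pics/{n}.png",c["frame"][:,:,::-1]);print(n,np.array(c["cam_to_world"])[:3])
    for l,z in Z.items():
        for r in vision.look_for(n,l)[:2]:print(l,np.round(r["point"]),round(r["conf"],2),onz(c,r["point"],z))
E
```

```text
{'time': np.float64(0.0), 'q': array([-1.361,  0.528,  1.434, -0.   ,  1.181, -0.179]), 'joint_velocities': array([-0.   , -0.001, -0.002,  0.001, -0.001,  0.001]), 'joint_torque': array([ -0.   , -44.004, -17.659,   0.063,   0.058,  -0.   ]), 'position': array([ 0.236, -0.578,  0.23 ]), 'tool_rot': array([ 0.981,  0.193, -0.   , -0.001]), 'ft_force': array([-0.033, -0.458, -0.358]), 'moment': array([0.004, 0.016, 0.017]), 'grip_force': np.float64(0.0), 'grip_width': np.float64(0.087)}
scene [[-0.585 -0.767  0.264  0.103]
 [-0.811  0.553 -0.191  0.275]
 [ 0.001 -0.326 -0.946  1.783]]
start_top [231. 306.] 0.64 [ 0.364 -0.108  0.084]
start_top [172. 343.] 0.43 [ 0.462 -0.363  0.084]
shoe_mid [322. 178.] 0.91 [0.369 0.443 0.05 ]
shoe_mid [266. 248.] 0.43 [0.386 0.132 0.05 ]
last_mid [228. 309.] 0.63 [ 0.369 -0.131  0.05 ]
last_mid [176. 201.] 0.56 [0.773 0.078 0.05 ]
hammer_grip [266. 252.] 0.84 [0.384 0.117 0.015]
glue_brush_grip [150. 372.] 0.62 [ 0.483 -0.542  0.01 ]
edge_iron_grip [228. 266.] 0.44 [ 0.471 -0.012  0.015]
cement_mid [269. 142.] 0.9 [0.6   0.448 0.055]
wax_mid [272. 2
[... 198 characters left out ...]
754 0.077 0.075]
side [[ 0.774 -0.344  0.532 -0.224]
 [-0.633 -0.394  0.666 -0.976]
 [-0.02  -0.852 -0.523  0.932]]
shoe_mid [184. 139.] 0.63 [0.309 0.583 0.05 ]
last_mid [261. 248.] 0.55 [ 0.369 -0.174  0.05 ]
last_mid [327. 337.] 0.26 [ 0.389 -0.561  0.05 ]
hammer_grip [229. 213.] 0.57 [0.403 0.099 0.015]
glue_brush_grip [329. 341.] 0.97 [ 0.418 -0.554  0.01 ]
edge_iron_grip [234. 244.] 0.42 [ 0.478 -0.009  0.015]
cement_mid [178. 204.] 0.81 [0.574 0.422 0.055]
cement_mid [142. 274.] 0.2 [1.098 0.509 0.055]
wax_mid [206. 203.] 0.72 [0.46  0.263 0.022]
shelf_edge [142. 272.] 0.78 [0.662 0.032 0.34 ]
knob_on [140. 275.] 0.83 [1.009 0.402 0.132]
lever_zone [140. 273.] 0.75 [1.085 0.505 0.075]
```

View pics/scene.png

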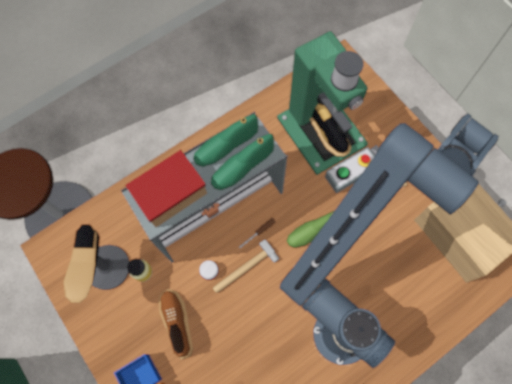

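View pics/side.png

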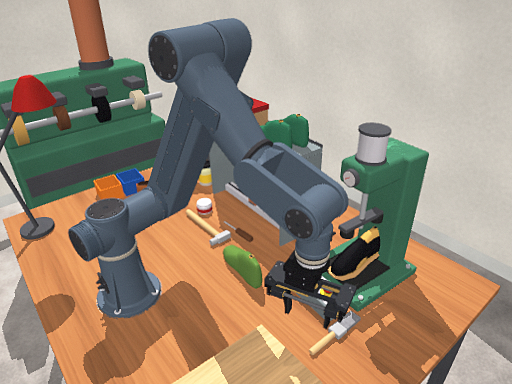

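The scene view shows the shelf running roughly from (168,255) to (283,190), and the console with its green button at (344,173) and red one at (365,159). In the side view the arm hides the shelf's interior. Next I'll measure the shelf and the wrist height.

```bash
python3 - <<'E'
from h import *
np.set_printoptions(precision=3,suppress=True)
c=vision.camera("scene");f=c["frame"][:,:,::-1]
a=cv2.resize(f[110:270,115:365],None,fx=3.2,fy=3.2,interpolation=cv2.INTER_CUBIC)
cv2.imwrite("pics/crop.png",a)
c=vision.camera("side")
p=robot.get_obs()["position"]
for z in(.22,.25,.3,.35,.4,.45,.5):print(z,np.round(proj(c,[p[0],p[1],z])))
b=cv2.resize(c["frame"][90:330,150:400,::-1],None,fx=2.4,fy=2.4,interpolation=cv2.INTER_CUBIC)
for z in(.23,.25,.3,.35,.4,.45,.5):
    r,q=proj(c,[p[0],p[1],z]);cv2.circle(b,(int((q-150)*2.4),int((r-90)*2.4)),3,(0,0,255),-1)
cv2.imwrite("pics/crop2.png",b)
E
```

```text
0.22 [318. 307.]
0.25 [310. 308.]
0.3 [294. 309.]
0.35 [278. 311.]
0.4 [260. 312.]
0.45 [241. 313.]
0.5 [221. 315.]
```

View pics/crop.png

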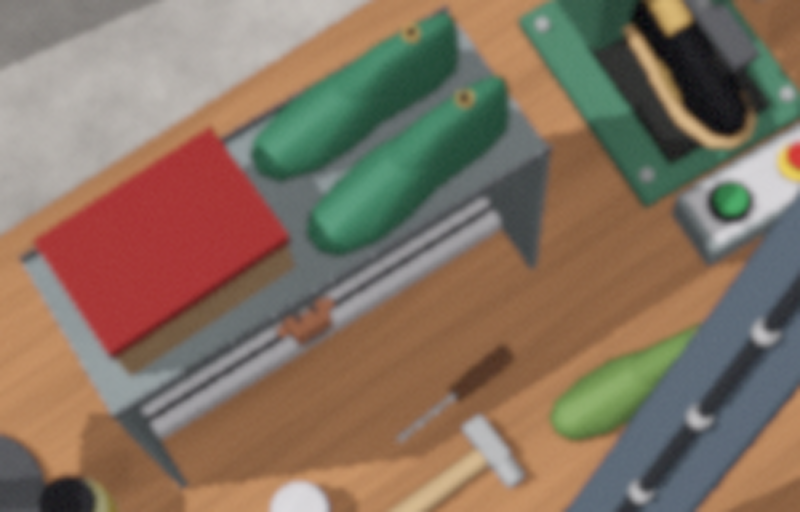

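View pics/crop2.png

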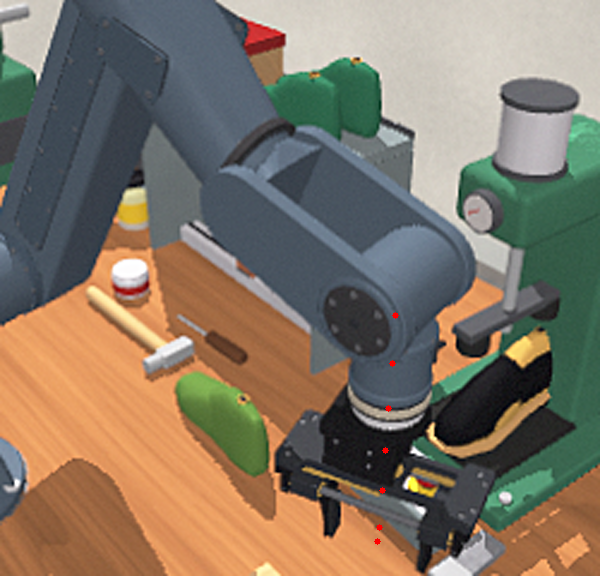

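The brown valve block shows just under the shelf's front edge at about (210,210) in the full scene picture. The wrist axis is about 0.27 m above the TCP, so a vertical tool can't get under the shelf and I need to know how the tool can tilt. I'll check the command's own help.

The shelf edge comes out at about (0.562, 0.101) with yaw -0.05, and lever_zone at about (0.647, 0.097). The measured widths and rail position agree with the given sizes. I'll lift clear and see how the arm behaves at the edge of its reach.

```bash
cat > s.py <<'E'
from h import *
np.set_printoptions(precision=3,suppress=True)
o=robot.get_obs();r=R.from_quat(o["tool_rot"]).as_matrix()
print("t",o["time"],"p",o["position"],"q",o["q"],"F",o["ft_force"],"w",o["grip_width"]);print("xyz axes",r[:,0],r[:,1],r[:,2])
E
python3 -m handwheel '[[0,0.1,-0.14,0],[0,0.2,-0.28,0],[0,0.35,-0.4,0],[0,0.5,-0.5,0],[0,0.65,-0.6,0],[0,0.8,-0.6,0],[0,0.9,-0.6,0],[0,1,-0.6,0],[0,1,-0.6,0],[0,1,-0.6,0],[0,1,-0.6,0]]' 0; python3 s.py
```

```text
time: 2.27
position: [0.3357, -0.8219, 0.3905]
tool_rot: [0.981, 0.193, 0.003, 0.014]
ft_force: [0.7, -1.7, -0.1]
grip_width: 0.0218
grip_force: 0.0
t 2.2667 p [ 0.336 -0.822  0.39 ] q [-1.31   0.923  0.22   0.004  1.971 -0.125] F [ 0.732 -1.71  -0.11 ] w 0.021770099771417587
xyz axes [0.926 0.378 0.   ] [ 0.378 -0.925  0.028] [ 0.011 -0.026 -1.   ]
```

```bash
python3 -m handwheel '[[0,0.14,0,0],[0,0.28,0,0],[0,0.42,0,0],[0,0.56,0,0],[0,0.7,0,0],[0,0.84,0,0],[0,1,0,0],[0,1,0,0],[0,1,0,0],[0,1,0,0]]'; python3 s.py
```

```text
time: 3.1
position: [0.3504, -0.8578, 0.3235]
tool_rot: [0.981, 0.193, 0.006, 0.03]
ft_force: [0.1, 0.2, 0.2]
grip_width: 0.0
grip_force: 0.0
t 3.1 p [ 0.35  -0.858  0.324] q [-1.306  0.999  0.219  0.008  1.862 -0.12 ] F [0.138 0.186 0.182] w 4.988454235303443e-05
xyz axes [0.926 0.378 0.   ] [ 0.377 -0.924  0.061] [ 0.023 -0.057 -0.998]
```

```bash
python3 -m handwheel '[[0,-0.14,0,0],[0,-0.28,0,0],[0,-0.42,0,0],[0,-0.5,0,0],[0,-0.5,0,0],[0,-0.5,0,0]]'; python3 s.py
```

```text
time: 3.6
position: [0.2928, -0.715, 0.3148]
tool_rot: [0.981, 0.193, 0.006, 0.028]
ft_force: [0.4, -1.5, 0.2]
grip_width: 0.0002
grip_force: 0.0
t 3.6 p [ 0.293 -0.715  0.315] q [-1.33   0.659  0.946  0.009  1.48  -0.147] F [ 0.403 -1.473  0.162] w 0.00023791997557258464
xyz axes [0.926 0.378 0.001] [ 0.378 -0.924  0.057] [ 0.022 -0.052 -0.998]
```

Tilt persists: when a pose is out of reach, the next call starts from the tilted pose actually reached. So I can build up outward tilt by pushing against the reach limit in free space.

```bash
python3 -m handwheel '[[0,1,-0.3,0],[0,1,-0.3,0],[0,1,-0.3,0],[0,1,-0.3,0],[0,1,-0.3,0],[0,1,-0.3,0],[0,1,-0.3,0],[0,1,-0.3,0],[0,1,-0.3,0],[0,1,-0.3,0]]' >/dev/null; python3 s.py
python3 -m handwheel '[[0,1,-0.3,0],[0,1,-0.3,0],[0,1,-0.3,0],[0,1,-0.3,0],[0,1,-0.3,0]]' >/dev/null; python3 s.py
python3 -m handwheel '[[0,1,-0.3,0],[0,1,-0.3,0],[0,1,-0.3,0],[0,1,-0.3,0],[0,1,-0.3,0]]' >/dev/null; python3 s.py
```

```text
t 4.4333 p [ 0.349 -0.853  0.364] q [-1.307  0.956  0.218  0.012  1.871 -0.12 ] F [-0.133  0.716 -0.256] w 0.0004007841563281907
xyz axes [ 0.926  0.378 -0.   ] [ 0.376 -0.921  0.097] [ 0.036 -0.09  -0.995]
t 4.85 p [ 0.352 -0.862  0.362] q [-1.308  0.959  0.218  0.016  1.838 -0.119] F [ 0.285  0.222 -0.341] w 0.0004808237620666757
xyz axes [ 0.926  0.378 -0.   ] [ 0.375 -0.918  0.127] [ 0.048 -0.118 -0.992]
t 5.2667 p [ 0.355 -0.87   0.367] q [-1.308  0.955  0.218  0.02   1.81  -0.118] F [-0.654  0.481  0.02 ] w 0.00047048191597585
xyz axes [ 0.926  0.378 -0.   ] [ 0.373 -0.914  0.159] [ 0.06  -0.147 -0.987]
```

```bash
python3 -m handwheel '[[0,1,-0.3,0]]' >/dev/null; python3 -m handwheel '[[0,1,-0.3,0]]' >/dev/null;python3 -m handwheel '[[0,1,-0.3,0]]' >/dev/null;python3 -m handwheel '[[0,1,-0.3,0]]' >/dev/null; python3 s.py
python3 -m handwheel '[[0,1,-0.3,0],[0,1,-0.3,0]]' >/dev/null; python3 -m handwheel '[[0,1,-0.3,0],[0,1,-0.3,0]]' >/dev/null;python3 s.py
```

```text
t 5.6 p [ 0.364 -0.892  0.39 ] q [-1.309  0.936  0.218  0.034  1.721 -0.116] F [ 1.169 -0.403 -0.082] w 0.00045697434249661095
xyz axes [ 0.926  0.378 -0.   ] [ 0.365 -0.892  0.266] [ 0.1   -0.246 -0.964]
t 5.9333 p [ 0.367 -0.899  0.418] q [-1.31   0.911  0.218  0.041  1.683 -0.116] F [-0.512 -0.558  0.754] w 0.00020256987232586437
xyz axes [ 0.926  0.378 -0.   ] [ 0.358 -0.875  0.326] [ 0.123 -0.302 -0.945]
```

Single-row calls add about 0.027 rad each. I'll fit the planar kinematics to choose the tilt.

```bash
cat > kin.py <<'E'
import numpy as np
D=[(.236,-.578,.23,.528,1.434,1.181),(.336,-.822,.39,.923,.22,1.971),(.35,-.858,.324,.999,.219,1.862),(.293,-.715,.315,.659,.946,1.48),(.349,-.853,.364,.956,.218,1.871),(.364,-.892,.39,.936,.218,1.721),(.367,-.899,.418,.911,.218,1.683)]
A=[];b=[]
for x,y,z,q2,q3,q5 in D:
    a=q2+q3;s=a+q5
    A+=[[np.sin(q2),np.sin(a),np.sin(s),0],[np.cos(q2),np.cos(a),np.cos(s),1]];b+=[np.hypot(x,y),z]
A=np.array(A);b=np.array(b);X=np.linalg.lstsq(A,b,rcond=None)[0]
if __name__=="__main__":
    print(X.round(4),np.abs(A@X-b).max())
    L2,L3,L6,d=X
    for tau in np.arange(.6,1.5,.1):
        for r,z in((.683,.12),(.55,.13),(.45,.25)):
            s=np.pi-tau;wr=r-L6*np.sin(s);wz=z-L6*np.cos(s)-d
            c=(wr**2+wz**2-L2**2-L3**2)/(2*L2*L3);q3=np.arccos(np.clip(c,-1,1))
            q2=np.arctan2(wr,wz)-np.arctan2(L3*np.sin(q3),L2+L3*np.cos(q3))
            print(round(tau,1),(r,z),"wrist",round(wr,3),round(wz+d,3),"q",np.round([q2,q3,s-q2-q3],2))
E
python3 kin.py
```

```text
[0.6279 0.3829 0.4161 0.2611] 0.04536338230620873
0.6 (0.683, 0.12) wrist 0.448 0.463 q [ 0.49  2.24 -0.19]
0.6 (0.55, 0.13) wrist 0.315 0.473 q [ 0.37  2.54 -0.37]
0.6 (0.45, 0.25) wrist 0.215 0.593 q [-0.05  2.5   0.09]
0.7 (0.683, 0.12) wrist 0.415 0.438 q [ 0.52  2.35 -0.42]
0.7 (0.55, 0.13) wrist 0.282 0.448 q [ 0.43  2.66 -0.65]
0.7 (0.45, 0.25) wrist 0.182 0.568 q [-0.04  2.61 -0.12]
0.8 (0.683, 0.12) wrist 0.385 0.41 q [ 0.57  2.45 -0.68]
0.8 (0.55, 0.13) wrist 0.252 0.42 q [ 0.56  2.8  -1.01]
0.8 (0.45, 0.25) wrist 0.152 0.54 q [-0.01  2.73 -0.38]
0.9 (0.683, 0.12) wrist 0.357 0.379 q [ 0.65  2.55 -0.96]
0.9 (0.55, 0.13) wrist 0.224 0.389 q [ 0.81  2.98 -1.54]
0.9 (0.45, 0.25) wrist 0.124 0.509 q [ 0.1   2.88 -0.73]
1.0 (0.683, 0.12) wrist 0.333 0.345 q [ 0.77  2.65 -1.27]
1.0 (0.55, 0.13) wrist 0.2 0.355 q [ 1.13  3.14 -2.13]
1.0 (0.45, 0.25) wrist 0.1 0.475 q [ 0.44  3.14 -1.44]
1.1 (0.683, 0.12) wrist 0.312 0.309 q [ 0.92  2.73 -1.61]
1.1 (0.55, 0.13) wrist 0.179 0.319 q [ 1.26  3.14 -2.36]
1.1 (0.45, 0.25) wrist 0.079 0.439 q [ 0.42  3.14 -1.52]
1.2 (0.683, 0.12) wrist 0.295 0.271 q [ 1.09  2.8  -1.96]
1.2 (0.55, 0.13) wrist 0.162 0.281 q [ 1.45  3.14 -2.65]
1.2 (0.45, 0.25) wrist 0.062 0.401 q [ 0.42  3.14 -1.62]
1.3 (0.683, 0.12) wrist 0.282 0.231 q [ 1.28  2.85 -2.28]
1.3 (0.55, 0.13) wrist 0.149 0.241 q [ 1.7   3.14 -3.  ]
1.3 (0.45, 0.25) wrist 0.049 0.361 q [ 0.46  3.14 -1.76]
1.4 (0.683, 0.12) wrist 0.273 0.191 q [ 1.43  2.86 -2.55]
1.4 (0.55, 0.13) wrist 0.14 0.201 q [ 1.98  3.14 -3.38]
1.4 (0.45, 0.25) wrist 0.04 0.321 q [ 0.59  3.14 -1.99]
```

```bash
python3 - <<'E'
from kin import D
import numpy as np
for mode in(0,1):
    A=[];b=[]
    for x,y,z,q2,q3,q5 in D:
        a=q2+q3;s=a+q5
        A+=[[np.sin(q2),np.sin(a),np.sin(s),0]+[np.cos(a)]*mode,[np.cos(q2),np.cos(a),np.cos(s),1]+[-np.sin(a)]*mode];b+=[np.sqrt(x*x+y*y-.111**2),z]
    A=np.array(A);b=np.array(b);X=np.linalg.lstsq(A,b,rcond=None)[0];print(X.round(4),np.abs(A@X-b).max(),np.linalg.svd(A)[1])
L2,L3,L6,d=X[:4];e=X[4] if mode else 0
from scipy.optimize import least_squares
for tau in np.arange(.4,1.3,.1):
    for r,z in((.674,.12),(.54,.13)):
        s=np.pi-tau;wr=r-L6*np.sin(s);wz=z-L6*np.cos(s)
        f=lambda q:[L2*np.sin(q[0])+L3*np.sin(q[0]+q[1])+e*np.cos(q[0]+q[1])-wr,d+L2*np.cos(q[0])+L3*np.cos(q[0]+q[1])-e*np.sin(q[0]+q[1])-wz]
        S=least_squares(f,[.5,1.6]);q=S.x;print(round(tau,1),(r,z),"wrist",round(wr,3),round(wz,3),"q",np.round([*q,s-q[0]-q[1]],2),round(S.cost,4))
E
```

```text
[0.6222 0.3787 0.4237 0.2732] 0.04861582121947483 [4.35853791 2.90117641 0.73937961 0.19909923]
[0.5882 0.3916 0.2999 0.2768 0.1142] 0.00047864224743976447 [4.88279788 3.19590115 0.84859095 0.43252194 0.19318101]
0.4 (0.674, 0.12) wrist 0.557 0.396 q [0.64 1.69 0.41] 0.0
0.4 (0.54, 0.13) wrist 0.423 0.406 q [0.51 2.01 0.23] 0.0
0.5 (0.674, 0.12) wrist 0.53 0.383 q [0.64 1.76 0.24] 0.0
0.5 (0.54, 0.13) wrist 0.396 0.393 q [0.52 2.08 0.04] 0.0
0.6 (0.674, 0.12) wrist 0.505 0.368 q [0.65 1.83 0.06] 0.0
0.6 (0.54, 0.13) wrist 0.371 0.378 q [ 0.54  2.15 -0.15] 0.0
0.7 (0.674, 0.12) wrist 0.481 0.349 q [ 0.66  1.9  -0.12] 0.0
0.7 (0.54, 0.13) wrist 0.347 0.359 q [ 0.59  2.22 -0.36] 0.0
0.8 (0.674, 0.12) wrist 0.459 0.329 q [ 0.7   1.96 -0.31] 0.0
0.8 (0.54, 0.13) wrist 0.325 0.339 q [ 0.65  2.28 -0.59] 0.0
0.9 (0.674, 0.12) wrist 0.439 0.306 q [ 0.74  2.01 -0.51] 0.0
0.9 (0.54, 0.13) wrist 0.305 0.316 q [ 0.73  2.34 -0.83] 0.0
1.0 (0.674, 0.12) wrist 0.422 0.282 q [ 0.79  2.06 -0.71] 0.0
1.0 (0.54, 0.13) wrist 0.288 0.292 q [ 0.83  2.4  -1.09] 0.0
1.1 (0.674, 0.12) wrist 0.407 0.256 q [ 0.86  2.09 -0.91] 0.0
1.1 (0.54, 0.13) wrist 0.273 0.266 q [ 0.95  2.44 -1.35] 0.0
1.2 (0.674, 0.12) wrist 0.394 0.229 q [ 0.93  2.12 -1.1 ] 0.0
1.2 (0.54, 0.13) wrist 0.26 0.239 q [ 1.08  2.46 -1.6 ] 0.0
```

```bash
python3 - <<'E'
from h import *
np.set_printoptions(precision=3,suppress=True)
cs=vision.camera("scene");cd=vision.camera("side")
def tri(a,b):
    o1,d1=ray(cs,a);o2,d2=ray(cd,b);M=np.stack([d1,-d2],1);t=np.linalg.lstsq(M,o2-o1,rcond=None)[0];return o1+d1*t[0],o2+d2*t[1]
print("lamp shade",*tri((185,20),(95,33)))
print("lamp base",onz(cs,(268,105),0),onz(cd,(228,37),0))
cv2.imwrite("pics/now.png",cs["frame"][:,:,::-1])
E
```

```text
lamp shade [0.596 0.46  0.975] [-0.037  0.45   0.587]
lamp base [0.699 0.567 0.   ] [-0.162  0.616  0.   ]
```

View pics/now.png

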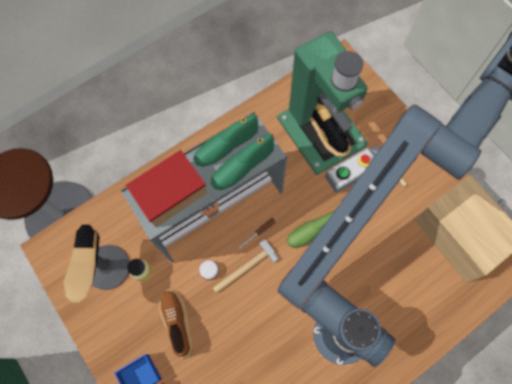

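The lamp stands well away, at negative x. The brown disc is a stool off the table, and the tan shoe on the stand is at about (80,268). I'll work out the moves up and over to azimuth 30°, where the remaining push should bring the tilt towards the shelf.

```bash
cat > d.py <<'E'
import sys
from h import *
np.set_printoptions(precision=3,suppress=True)
# world displacement -> fractions of 300 mm in tool axes; args: successive waypoints x,y,z (world)
o=robot.get_obs();r=R.from_quat(o["tool_rot"]).as_matrix();p=o["position"]
print("p",p,"F",o["ft_force"],"t",o["time"],"q",o["q"]);print(r)
for a in sys.argv[1:]:
    w=np.array([float(v) for v in a.split(",")]);print(a,((w-p)@r)/.3)
E
python3 d.py .3,-.62,.68 .44,-.36,.72; python3 - <<'E'
from h import *
o=robot.get_obs();r=R.from_quat(o["tool_rot"]).as_matrix()
for w in((.16,.26,0),(.12,.28,0),(.0,.28,-.0)):print(w,np.round(np.array(w)@r/.3,3))
E
```

```text
p [ 0.367 -0.899  0.418] F [-0.286 -0.109 -0.027] t 6.0333 q [-1.31   0.91   0.218  0.041  1.684 -0.116]
[[ 0.926  0.358  0.123]
 [ 0.378 -0.875 -0.302]
 [-0.     0.326 -0.946]]
.3,-.62,.68 [ 0.144 -0.61  -1.133]
.44,-.36,.72 [ 0.904 -1.158 -1.463]
(0.16, 0.26, 0) [ 0.822 -0.568 -0.196]
(0.12, 0.28, 0) [ 0.723 -0.674 -0.232]
(0.0, 0.28, -0.0) [ 0.353 -0.817 -0.281]
```

```bash
python3 -m handwheel '[[0.02,-0.08,-0.13,0],[0.04,-0.16,-0.26,0],[0.06,-0.24,-0.39,0],[0.08,-0.3,-0.52,0],[0.1,-0.38,-0.65,0],[0.12,-0.46,-0.78,0],[0.14,-0.54,-0.9,0],[0.14,-0.56,-1,0],[0.14,-0.56,-1,0],[0.14,-0.56,-1,0]]' >/dev/null; python3 s.py
python3 -m handwheel '[[0.72,-0.67,-0.23,0],[0.72,-0.67,-0.23,0],[0.72,-0.67,-0.23,0],[0.72,-0.67,-0.23,0],[0.72,-0.67,-0.23,0],[0.72,-0.67,-0.23,0],[0.72,-0.67,-0.23,0],[0.72,-0.67,-0.23,0],[0.72,-0.67,-0.23,0]]' >/dev/null; python3 s.py
```

```text
t 6.8667 p [ 0.309 -0.645  0.654] q [-1.294  0.371  0.639  0.037  1.791 -0.098] F [-0.068 -0.495  0.242] w 0.0005210972501401835
xyz axes [ 0.925  0.379 -0.001] [ 0.357 -0.871  0.336] [ 0.126 -0.312 -0.942]
t 7.6167 p [ 0.431 -0.366  0.644] q [-0.846  0.116  1.005 -0.106  1.711  0.301] F [ 0.26  -0.573 -1.02 ] w 0.0008509647503255181
xyz axes [ 0.924  0.383 -0.   ] [ 0.363 -0.875  0.32 ] [ 0.122 -0.296 -0.947]
```

```bash
python3 -m handwheel '[[0.72,-0.67,-0.23,0],[0.72,-0.67,-0.23,0],[0.72,-0.67,-0.23,0],[0.72,-0.67,-0.23,0],[0.72,-0.67,-0.23,0],[0.72,-0.67,-0.23,0],[0.72,-0.67,-0.23,0],[0.72,-0.67,-0.23,0],[0.72,-0.67,-0.23,0]]' >/dev/null; 
python3 -m handwheel '[[0.8,-0.6,-0.23,0],[0.8,-0.6,-0.23,0],[0.8,-0.6,-0.23,0],[0.8,-0.6,-0.23,0],[0.8,-0.6,-0.23,0],[0.8,-0.6,-0.23,0],[0.8,-0.6,-0.23,0],[0.8,-0.6,-0.23,0],[0.8,-0.6,-0.23,0]]' >/dev/null; python3 s.py; python3 d.py 1.01,.41,.67
```

```text
t 9.1167 p [0.701 0.18  0.643] q [ 0.229  0.624  0.224 -0.409  2.213  1.147] F [ 0.412 -0.265 -2.127] w 0.0005256288882524555
xyz axes [ 0.925  0.38  -0.016] [ 0.364 -0.874  0.32 ] [ 0.108 -0.302 -0.947]
p [0.701 0.18  0.643] F [ 0.412 -0.265 -2.127] t 9.1167 q [ 0.229  0.624  0.224 -0.409  2.213  1.147]
[[ 0.925  0.364  0.108]
 [ 0.38  -0.874 -0.302]
 [-0.016  0.32  -0.947]]
1.01,.41,.67 [ 1.241 -0.266 -0.206]
```

```bash
python3 -m handwheel '[[1,-0.25,-0.25,0]]' >/dev/null; python3 -m handwheel '[[1,-0.25,-0.25,0]]' >/dev/null; python3 -m handwheel '[[1,-0.25,-0.25,0]]' >/dev/null; python3 -m handwheel '[[1,-0.25,-0.25,0]]' >/dev/null; python3 -m handwheel '[[1,-0.25,-0.25,0]]' >/dev/null; python3 -m handwheel '[[1,-0.25,-0.25,0]]' >/dev/null; python3 s.py
```

```text
t 9.6167 p [0.759 0.276 0.584] q [ 0.336  0.713  0.219 -0.388  2.032  1.298] F [-1.069 -0.885 -0.095] w 0.00036725091696089297
xyz axes [0.906 0.408 0.113] [ 0.349 -0.87   0.347] [ 0.24  -0.275 -0.931]
```

```bash
python3 -m handwheel '[[1,-0.4,-0.55,0]]' >/dev/null; python3 -m handwheel '[[1,-0.4,-0.55,0]]' >/dev/null; python3 -m handwheel '[[1,-0.4,-0.55,0]]' >/dev/null; python3 -m handwheel '[[1,-0.4,-0.55,0]]' >/dev/null; python3 -m handwheel '[[1,-0.4,-0.5,0]]' >/dev/null; python3 -m handwheel '[[1,-0.4,-0.5,0]]' >/dev/null; python3 -m handwheel '[[1,-0.4,-0.5,0]]' >/dev/null; python3 -m handwheel '[[1,-0.4,-0.5,0]]' >/dev/null; python3 s.py
```

```text
t 10.2833 p [0.746 0.421 0.578] q [ 0.515  0.736  0.219 -0.407  1.881  1.458] F [-0.364  0.611 -0.387] w 0.0006913424767007012
xyz axes [0.843 0.458 0.283] [ 0.35  -0.866  0.358] [ 0.408 -0.202 -0.89 ]
```

```bash
python3 -m handwheel '[[1,-0.3,-0.35,0]]' >/dev/null; python3 -m handwheel '[[1,-0.3,-0.35,0]]' >/dev/null; python3 -m handwheel '[[1,-0.3,-0.35,0]]' >/dev/null; python3 -m handwheel '[[1,-0.3,-0.35,0]]' >/dev/null; python3 -m handwheel '[[1,-0.3,-0.35,0]]' >/dev/null; python3 -m handwheel '[[1,-0.3,-0.35,0]]' >/dev/null; python3 s.py
```

```text
t 10.7833 p [0.748 0.495 0.584] q [ 0.593  0.748  0.219 -0.42   1.745  1.528] F [-0.289  0.322  0.77 ] w 0.0004463599823263348
xyz axes [0.772 0.482 0.414] [ 0.352 -0.867  0.353] [ 0.529 -0.127 -0.839]
```

```bash
python3 -m handwheel '[[0.9,-1,-0.3,0]]' >/dev/null; python3 -m handwheel '[[0.9,-1,-0.3,0]]' >/dev/null; python3 -m handwheel '[[0.9,-1,-0.3,0]]' >/dev/null; python3 -m handwheel '[[0.9,-1,-0.3,0]]' >/dev/null; python3 -m handwheel '[[0.9,-1,-0.3,0]]' >/dev/null; python3 s.py
```

```text
t 11.2 p [0.697 0.617 0.557] q [ 0.751  0.797  0.219 -0.475  1.656  1.671] F [ 0.514 -0.09   0.237] w 0.00042704632292524876
xyz axes [0.714 0.492 0.498] [ 0.361 -0.868  0.341] [ 0.6   -0.064 -0.798]
```

```bash
python3 - <<'E'
import numpy as np
from scipy.optimize import least_squares
L2,L3,L6,d,e=.5882,.3916,.2999,.2768,.1142
def ik(r,z,tau):
    s=np.pi-tau;wr=r-L6*np.sin(s);wz=z-L6*np.cos(s)
    f=lambda q:[L2*np.sin(q[0])+L3*np.sin(q[0]+q[1])+e*np.cos(q[0]+q[1])-wr,d+L2*np.cos(q[0])+L3*np.cos(q[0]+q[1])-e*np.sin(q[0]+q[1])-wz]
    S=least_squares(f,[.5,1.6]);return np.round([*S.x,s-S.x.sum()],2),S.cost>1e-6
for tau in(.6,.68):
    for s in(0,.05,.1,.15,.2,.25,.3):print(tau,s,*ik(.645-s*np.sin(tau),.112+s*np.cos(tau),tau))
E
python3 d.py .42,.45,.56
```

```text
0.6 0 [ 0.64  1.91 -0.01] False
0.6 0.05 [0.54 1.95 0.05] False
0.6 0.1 [0.43 1.99 0.12] False
0.6 0.15 [0.32 2.01 0.21] False
0.6 0.2 [0.21 2.02 0.32] False
0.6 0.25 [0.09 2.01 0.44] False
0.6 0.3 [-0.02  1.99  0.57] False
0.68 0 [ 0.66  1.96 -0.16] False
0.68 0.05 [ 0.56  2.02 -0.11] False
0.68 0.1 [ 0.45  2.06 -0.05] False
0.68 0.15 [0.33 2.1  0.03] False
0.68 0.2 [0.21 2.11 0.14] False
0.68 0.25 [0.09 2.12 0.26] False
0.68 0.3 [-0.04  2.1   0.4 ] False
p [0.697 0.617 0.557] F [ 0.514 -0.09   0.237] t 11.2 q [ 0.751  0.797  0.219 -0.475  1.656  1.671]
[[ 0.714  0.361  0.6  ]
 [ 0.492 -0.868 -0.064]
 [ 0.498  0.341 -0.798]]
.42,.45,.56 [-0.93   0.154 -0.526]
```

```bash
python3 -m handwheel '[[0.8,-0.9,-0.35,0]]' >/dev/null; python3 -m handwheel '[[0.8,-0.9,-0.35,0]]' >/dev/null; python3 -m handwheel '[[0.8,-0.9,-0.35,0]]' >/dev/null; python3 -m handwheel '[[0.8,-0.9,-0.35,0]]' >/dev/null; python3 -m handwheel '[[0.8,-0.9,-0.35,0]]' >/dev/null; python3 -m handwheel '[[0.8,-0.9,-0.35,0]]' >/dev/null; python3 s.py
```

```text
t 11.7 p [0.616 0.735 0.551] q [ 0.917  0.826  0.219 -0.54   1.565  1.81 ] F [0.761 0.592 0.312] w 0.0004342662302220677
xyz axes [0.632 0.495 0.597] [ 0.385 -0.869  0.313] [ 0.673  0.032 -0.739]
```

```bash
python3 -m handwheel '[[0.6,-1,-0.3,0]]' >/dev/null; python3 -m handwheel '[[0.6,-1,-0.3,0]]' >/dev/null; python3 -m handwheel '[[0.6,-1,-0.3,0]]' >/dev/null; python3 -m handwheel '[[0.6,-1,-0.3,0]]' >/dev/null;  python3 d.py .40,.45,.56 .40,.2,.52; python3 -c "
from h import *
r=R.from_quat(robot.get_obs()['tool_rot']).as_matrix();print(np.arctan2(r[2,0],r[2,1])/2/np.pi,(np.arctan2(r[2,0],r[2,1])-np.pi)/2/np.pi)"
```

```text
p [0.545 0.811 0.537] F [-0.014  0.056 -0.587] t 12.0333 q [ 1.036  0.856  0.219 -0.593  1.512  1.913]
[[ 0.578  0.407  0.707]
 [ 0.489 -0.866  0.099]
 [ 0.653  0.289 -0.7  ]]
.40,.45,.56 [-0.819  0.868 -0.512]
.40,.2,.52 [-1.313  1.551 -0.501]
0.18364448421635599 -0.316355515783644
```

```bash
python3 -m handwheel '[[-0.82,0.87,-0.51,-0.184],[-0.82,0.87,-0.51,-0.184],[-0.82,0.87,-0.51,-0.184],[-0.82,0.87,-0.51,-0.184],[-0.82,0.87,-0.51,-0.184],[-0.82,0.87,-0.51,-0.184],[-0.82,0.87,-0.51,-0.184],[-0.82,0.87,-0.51,-0.184],[-0.82,0.87,-0.51,-0.184],[-0.82,0.87,-0.51,-0.184],[-0.82,0.87,-0.51,-0.184],[-0.82,0.87,-0.51,-0.184]]' 100 >/dev/null; python3 d.py .41,.2,.50 .42,.12,.38
```

```text
p [0.401 0.447 0.562] F [ 0.495  0.867 -1.176] t 13.0333 q [ 0.9    0.08   1.429 -0.595  1.076  0.898]
[[-0.138  0.692  0.708]
 [ 0.99   0.096  0.099]
 [ 0.001  0.715 -0.699]]
.41,.2,.50 [-0.821 -0.206  0.086]
.42,.12,.38 [-1.09  -0.495  0.363]
```

```bash
python3 -m handwheel '[[-0.82,-0.2,0.09,0],[-0.82,-0.2,0.09,0],[-0.82,-0.2,0.09,0],[-0.82,-0.2,0.09,0],[-0.82,-0.2,0.09,0],[-0.82,-0.2,0.09,0],[-0.82,-0.2,0.09,0],[-0.82,-0.2,0.09,0]]' 86 >/dev/null; python3 d.py .41,.13,.42; python3 - <<'E'
from h import *
c=vision.camera("scene")
for P in((.624,.123,.132),(.636,.122,.072),(.674,.121,.132)):
    r,q=proj(c,P);print(P,"crop",(q-115)*3.2,(r-110)*3.2,"rgb",c["frame"][int(r),int(q)])
E
```

```text
p [0.414 0.199 0.499] F [0.498 0.216 1.261] t 13.7 q [ 0.268 -0.245  1.875 -0.148  0.728  0.205]
[[-0.132  0.695  0.707]
 [ 0.991  0.094  0.092]
 [-0.002  0.713 -0.701]]
.41,.13,.42 [-0.224 -0.217  0.155]
(0.624, 0.123, 0.132) crop 307.3732049296302 309.98052864458714 rgb [107  89  81]
(0.636, 0.122, 0.072) crop 307.45949734324836 316.81955717762634 rgb [148  99  75]
(0.674, 0.121, 0.132) crop 284.1444989001417 274.53515330020394 rgb [111  96  83]
```

At the crop position where an ON knob would show (307,310) the picture is brown, not black, so the lever is very likely OFF. I'll approach in front of the shelf.

```bash
python3 -m handwheel '[[-0.11,-0.11,0.08,0],[-0.22,-0.22,0.15,0],[-0.22,-0.22,0.15,0],[-0.22,-0.22,0.15,0]]'>/dev/null; python3 d.py .66,.119,.122; python3 -m handwheel '[[-0.05,-0.2,-0.05,0],[-0.05,-0.2,-0.05,0],[-0.05,-0.2,-0.05,0],[-0.05,-0.2,-0.05,0]]'>/dev/null; python3 d.py .66,.119,.122
```

```text
p [0.406 0.132 0.416] F [-0.139  0.025 -0.843] t 14.0833 q [-0.035 -0.262  2.106  0.238  0.533 -0.329]
[[-0.136  0.701  0.7  ]
 [ 0.991  0.097  0.095]
 [-0.001  0.706 -0.708]]
.66,.119,.122 [-0.158 -0.102  1.282]
p [0.359 0.112 0.39 ] F [ 0.13  -0.573  0.848] t 14.4167 q [-0.203 -0.37   2.239  0.467  0.555 -0.65 ]
[[-0.138  0.693  0.708]
 [ 0.99   0.098  0.097]
 [-0.003  0.714 -0.7  ]]
.66,.119,.122 [-0.112  0.06   1.339]
```

```bash
python3 -m handwheel '[[-0.03,-0.01,0.12,0],[-0.06,-0.03,0.24,0],[-0.1,-0.05,0.36,0],[-0.11,-0.05,0.45,0],[-0.11,-0.05,0.5,0],[-0.11,-0.05,0.5,0]]'>/dev/null; python3 d.py .66,.119,.122
```

```text
p [0.445 0.101 0.302] F [-0.213  0.714  0.645] t 14.9167 q [-0.199  0.023  2.322  1.501  0.261 -1.743]
[[-0.155  0.681  0.716]
 [ 0.988  0.101  0.118]
 [ 0.008  0.725 -0.688]]
.66,.119,.122 [-0.058  0.06   0.933]
```

```bash
python3 -m handwheel '[[-0.03,-0.02,0.1,0],[-0.06,-0.04,0.2,0],[-0.06,-0.04,0.3,0],[-0.06,-0.04,0.3,0],[-0.06,-0.04,0.3,0]]'>/dev/null; python3 d.py .66,.119,.122
```

```text
p [0.504 0.094 0.23 ] F [ 0.342 -1.272  1.14 ] t 15.3333 q [-0.185  0.319  2.315  2.383  0.37  -2.652]
[[-0.156  0.68   0.716]
 [ 0.988  0.102  0.119]
 [ 0.008  0.726 -0.687]]
.66,.119,.122 [-0.001  0.1    0.631]
```

The wrist flipped as planned, but q6 nears its limit. A half turn gives the same grasp and puts it back mid-range.

```bash
python3 -m handwheel '[[0,0,0,0.25],[0,0,0,0.25],[0,0,0,0.25],[0,0,0,0.25],[0,0,0,0.25],[0,0,0,0.25],[0,0,0,0.25],[0,0,0,0.25],[0,0,0,0.25],[0,0,0,0.25],[0,0,0,0.25],[0,0,0,0.25],[0,0,0,0.25]]'>/dev/null;python3 -m handwheel '[[0,0,0,0.25],[0,0,0,0.25],[0,0,0,0.25],[0,0,0,0.25],[0,0,0,0.25],[0,0,0,0.25],[0,0,0,0.25],[0,0,0,0.25],[0,0,0,0.25],[0,0,0,0.25],[0,0,0,0.25],[0,0,0,0.25],[0,0,0,0.25]]'>/dev/null; python3 d.py .66,.119,.122; python3 - <<'E'
from h import *
c=vision.camera("wrist");cv2.imwrite("pics/wrist.png",c["frame"][:,:,::-1]);print(np.round(c["hand_eye"],3))
for l in("knob_off","lever_zone"):
    for x in vision.look_for("wrist",l)[:2]:print(l,x)
print(robot.get_obs()["grip_width"])
E
```

```text
p [0.503 0.094 0.23 ] F [-0.461 -0.329 -0.294] t 17.5 q [-0.186  0.317  2.316  2.374  0.368  0.504]
[[ 0.153 -0.682  0.715]
 [-0.988 -0.096  0.12 ]
 [-0.013 -0.725 -0.689]]
.66,.119,.122 [ 0.003 -0.103  0.633]
[[-0.    -0.966 -0.257  0.069]
 [ 1.    -0.    -0.001 -0.   ]
 [ 0.001 -0.257  0.966 -0.154]
 [ 0.     0.     0.     1.   ]]
knob_off {'point': [113.9, 154.4], 'conf': 0.75}
lever_zone {'point': [116.9, 155.1], 'conf': 0.91}
0.0748174931457269
```

View pics/wrist.png

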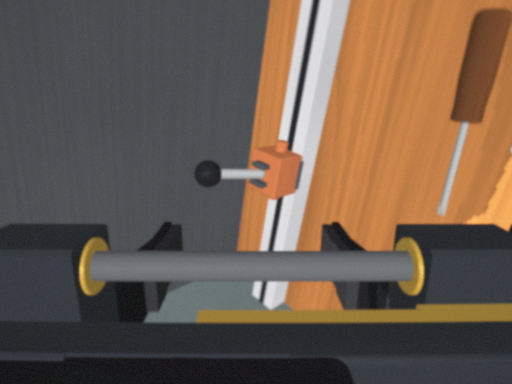

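The wrist picture shows the black knob at (row 173, col 208), left of its orange block at (275,170), leaning to the back panel, so it is OFF. I'll locate it.

```bash
python3 - <<'E'
from h import *
np.set_printoptions(precision=3,suppress=True)
o=robot.get_obs();c=vision.camera("wrist");T=np.eye(4);T[:3,:3]=R.from_quat(o["tool_rot"]).as_matrix();T[:3,3]=o["position"]
c["cam_to_world"]=T@np.array(c["hand_eye"])
k=onz(c,(173,208),.132);print("knob",k,"block top centre",onz(c,(163,272),.072))
r=T[:3,:3];t=k+.0175*r[:,1]-.003*r[:,2];print("tcp target",t,((t-o["position"])@r)/.3,"knob in tool mm",(k-o["position"])@r*1000)
E
```

```text
knob [0.672 0.122 0.132] block top centre [0.635 0.108 0.072]
tcp target [0.658 0.12  0.121] [-0.002 -0.1    0.632] knob in tool mm [ -0.74  -47.408 192.603]
```

```bash
python3 -m handwheel '[[0,0,0.1,0],[0,0,0.2,0],[0,0,0.3,0],[0,0,0.37,0],[0,0,0.37,0],[0,-0.05,0.37,0],[0,-0.1,0.37,0],[0,-0.1,0.37,0],[0,-0.1,0.37,0]]'; python3 d.py .658,.12,.121
```

```text
time: 18.45
position: [0.5992, 0.1083, 0.1762]
tool_rot: [0.697, -0.599, 0.254, -0.302]
ft_force: [-0.5, -0.5, -0.6]
grip_width: 0.0752
grip_force: 0.0
p [0.599 0.108 0.176] F [-0.466 -0.493 -0.628] t 18.45 q [-0.098  0.531  2.131  2.59   0.364  0.351]
[[ 0.154 -0.682  0.715]
 [-0.988 -0.1    0.117]
 [-0.008 -0.725 -0.689]]
.658,.12,.121 [-0.007 -0.004  0.271]
```

```bash
python3 -m handwheel '[[0,0,0.06,0],[0,0,0.12,0],[0,0,0.18,0],[0,0,0.23,0],[0,0,0.27,0],[0,0,0.27,0],[0,0,0.27,0]]'; python3 d.py .658,.12,.121
```

```text
time: 19.03
position: [0.6562, 0.1174, 0.1184]
tool_rot: [0.697, -0.6, 0.252, -0.301]
ft_force: [-0.1, 0.5, 0.3]
grip_width: 0.0748
grip_force: 0.1
p [0.656 0.117 0.118] F [-0.062  0.537  0.334] t 19.0333 q [-0.064  0.691  2.012  2.701  0.39   0.266]
[[ 0.153 -0.685  0.713]
 [-0.988 -0.099  0.117]
 [-0.009 -0.722 -0.692]]
.658,.12,.121 [-0.008 -0.011 -0.001]
```

```bash
python3 -m handwheel '[[-0.003,0.01,-0.01,0],[-0.005,0.018,-0.019,0],[-0.008,0.027,-0.028,0],[-0.01,0.036,-0.038,0],[-0.01,0.036,-0.038,0]]'; python3 -m handwheel '[[-0.003,0.01,-0.01,0],[-0.005,0.018,-0.019,0],[-0.005,0.018,-0.019,0]]';python3 s.py
```

```text
time: 19.45
position: [0.6444, 0.118, 0.124]
tool_rot: [0.695, -0.598, 0.257, -0.306]
ft_force: [6.4, 0.0, 4.6]
grip_width: 0.0743
grip_force: 3.7
time: 19.7
position: [0.6379, 0.1183, 0.1257]
tool_rot: [0.694, -0.598, 0.259, -0.308]
ft_force: [5.3, -0.1, 9.2]
grip_width: 0.0749
grip_force: 5.2
t 19.7 p [0.638 0.118 0.126] q [-0.066  0.678  2.066  2.747  0.447  0.216] F [ 5.341 -0.096  9.167] w 0.07486809494775466
xyz axes [ 0.152 -0.988 -0.009] [-0.67  -0.096 -0.736] [ 0.727  0.118 -0.677]
```

```bash
python3 -m handwheel '[[-0.003,0.008,-0.015,0],[-0.007,0.015,-0.03,0],[-0.01,0.023,-0.045,0],[-0.01,0.023,-0.045,0]]'; python3 -m handwheel '[[-0.003,0.01,-0.012,0],[-0.006,0.02,-0.024,0],[-0.006,0.02,-0.024,0]]'
```

```text
time: 20.03
position: [0.6197, 0.1191, 0.1283]
tool_rot: [0.695, -0.598, 0.256, -0.305]
ft_force: [-1.3, -1.4, 9.0]
grip_width: 0.0746
grip_force: 4.6
time: 20.28
position: [0.6082, 0.1196, 0.1277]
tool_rot: [0.696, -0.599, 0.255, -0.304]
ft_force: [-4.8, -1.8, 10.7]
grip_width: 0.0749
grip_force: 4.7
```

```bash
python3 - <<'E'
from h import *
o=robot.get_obs();print(o["time"],o["position"],o["ft_force"])
c=vision.camera("wrist");cv2.imwrite("pics/w2.png",c["frame"][:,:,::-1])
E
```

```text
20.2833 [0.60819713 0.11956034 0.12767152] [-4.8177248  -1.81681548 10.7114895 ]
```

View pics/w2.png

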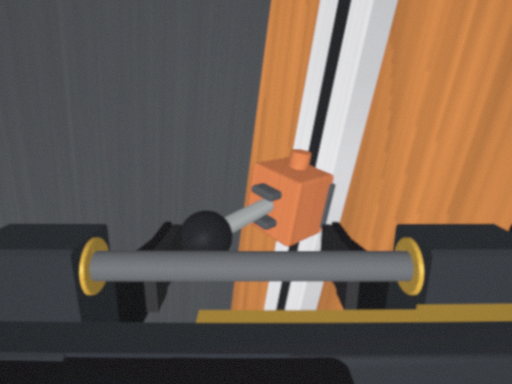

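The knob is at (row 237, col 206), against the inner finger, with the lever partly swung. I'll compute its angle on its circle.

```bash
cat > knob.py <<'E'
import sys
from h import *
def T():
    o=robot.get_obs();T=np.eye(4);T[:3,:3]=R.from_quat(o["tool_rot"]).as_matrix();T[:3,3]=o["position"];return T
def ang(px,ret=False):
    t=T();c=vision.camera("wrist");c["cam_to_world"]=t@np.array(c["hand_eye"])
    for a in range(-40,41,4):
        th=np.radians(a);s=np.sin(th)*.062;P=np.array([.647+s*.9988,.1235-.05*s,.075+.062*np.cos(th)])
        r,q=proj(c,P);print(a,round(r),round(q),"tool mm",np.round(((P-t[:3,3])@t[:3,:3])*1000))
ang(0)
E
python3 knob.py
```

```text
-40 254 259 tool mm [-6.  4.  3.]
-36 252 251 tool mm [-5. -0.  4.]
-32 250 243 tool mm [-5. -4.  5.]
-28 248 236 tool mm [-4. -8.  6.]
-24 246 229 tool mm [ -3. -12.   8.]
-20 243 222 tool mm [ -2. -16.   9.]
-16 240 215 tool mm [ -2. -20.  11.]
-12 237 209 tool mm [ -1. -24.  14.]
-8 234 203 tool mm [  0. -27.  16.]
-4 231 198 tool mm [  1. -30.  19.]
0 227 194 tool mm [  2. -33.  22.]
4 224 190 tool mm [  3. -36.  25.]
8 221 187 tool mm [  4. -39.  28.]
12 217 184 tool mm [  5. -41.  32.]
16 214 182 tool mm [  5. -43.  36.]
20 211 180 tool mm [  6. -45.  39.]
24 208 179 tool mm [  7. -46.  43.]
28 204 178 tool mm [  8. -48.  48.]
32 202 178 tool mm [  9. -48.  52.]
36 199 179 tool mm [  9. -49.  56.]
40 196 179 tool mm [ 10. -49.  60.]
```

The lever is about 11° past upright towards ON, with the fingertip corner resting on the knob. Retracting along the tool axis (up and forward) should let it snap over.

```bash
python3 -m handwheel '[[0,0,-0.015,0],[0,0,-0.03,0],[0,0,-0.045,0],[0,0,-0.06,0],[0,0,-0.06,0]]'; python3 -m handwheel '[[0,0,-0.03,0],[0,0,-0.06,0],[0,0,-0.09,0],[0,0,-0.12,0],[0,0,-0.12,0]]'; python3 knob.py | grep -E '^-?(24|20|0|-28) '; python3 - <<'E'
from h import *
c=vision.camera("wrist");cv2.imwrite("pics/w3.png",c["frame"][100:320,100:400,::-1])
E
```

```text
time: 20.8
position: [0.5945, 0.1171, 0.1369]
tool_rot: [0.697, -0.6, 0.253, -0.301]
ft_force: [-0.2, -0.9, -0.7]
grip_width: 0.0749
grip_force: 0.0
time: 21.22
position: [0.5684, 0.113, 0.1625]
tool_rot: [0.697, -0.6, 0.253, -0.301]
ft_force: [-0.0, -0.1, -0.0]
grip_width: 0.0746
grip_force: 0.0
-28 216 235 tool mm [ -4. -11.  59.]
-24 214 230 tool mm [ -3. -15.  61.]
-20 212 224 tool mm [ -2. -19.  63.]
0 201 202 tool mm [  2. -36.  75.]
20 190 190 tool mm [  6. -48.  92.]
24 188 189 tool mm [  7. -50.  96.]
```

View pics/w3.png

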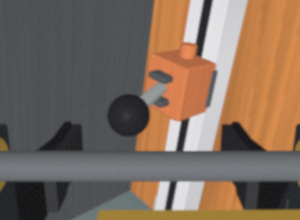

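The knob sits at −23°, so the air is ON. I'll retract, close the fingers, turn 90° and move to the start button.

```bash
python3 -m handwheel '[[0,0,-0.13,0],[0,0,-0.26,0],[0,0,-0.39,0],[0,0,-0.52,0],[0,0,-0.65,0],[0,0,-0.65,0]]' >/dev/null; python3 -m handwheel '[[0,0,0,0.25],[0,0,0,0.25],[0,0,0,0.25],[0,0,0,0.25],[0,0,0,0.25],[0,0,0,0.25],[0,0,0,0.25],[0,0,0,0.25],[0,0,0,0.25],[0,0,0,0.25],[0,0,0,0.25],[0,0,0,0.25],[0,0,0,0.25]]' 0 20; python3 d.py .44,-.13,.3 .45,-.361,.24
```

```text
time: 22.9
position: [0.4485, 0.0958, 0.2828]
tool_rot: [-0.068, 0.916, 0.041, 0.394]
ft_force: [0.2, 0.4, 0.5]
grip_width: 0.0018
grip_force: 0.0
p [0.448 0.096 0.283] F [0.242 0.398 0.451] t 22.9 q [-0.236  0.086  2.355  1.792  0.305  2.647]
[[-0.681 -0.157  0.715]
 [-0.092  0.987  0.129]
 [-0.727  0.022 -0.687]]
.44,-.13,.3 [ 0.047 -0.738 -0.157]
.45,-.361,.24 [ 0.24  -1.507 -0.095]
```

```bash
python3 -m handwheel '[[0.05,-0.06,-0.16,-0.25],[0.05,-0.12,-0.16,-0.25],[0.05,-0.18,-0.16,-0.25],[0.05,-0.24,-0.16,-0.25],[0.05,-0.3,-0.16,-0.25],[0.05,-0.36,-0.16,-0.25],[0.05,-0.42,-0.16,-0.25],[0.05,-0.48,-0.16,-0.25],[0.05,-0.54,-0.16,-0.25],[0.05,-0.6,-0.16,-0.25],[0.05,-0.68,-0.16,-0.25],[0.05,-0.74,-0.16,-0.25],[0.05,-0.74,-0.16,-0.25],[0.05,-0.74,-0.16,-0.25]]'>/dev/null;  python3 d.py .44,-.361,.26
```

```text
p [ 0.44  -0.133  0.301] F [-0.098 -0.361  0.229] t 24.0667 q [-1.047  0.1    2.238  1.13   0.857  1.128]
[[ 0.162 -0.679  0.716]
 [-0.987 -0.101  0.128]
 [-0.014 -0.727 -0.687]]
.44,-.361,.26 [ 0.752  0.175 -0.003]
```

```bash
python3 -m handwheel '[[0.06,0.02,0,-0.25],[0.12,0.04,0,-0.25],[0.18,0.05,0,-0.25],[0.24,0.06,0,-0.25],[0.3,0.07,0,-0.25],[0.36,0.08,0,-0.25],[0.42,0.1,0,-0.25],[0.48,0.12,0,-0.25],[0.54,0.13,0,-0.25],[0.6,0.15,0,-0.25],[0.68,0.175,0,-0.25],[0.75,0.175,0,-0.25],[0.75,0.175,0,-0.25],[0.75,0.175,0,-0.25]]'>/dev/null;  python3 d.py .46,-.361,.13 .46,-.361,.086; python3 - <<'E'
from h import *
o=robot.get_obs();c=vision.camera("wrist")
T=np.eye(4);T[:3,:3]=R.from_quat(o["tool_rot"]).as_matrix();T[:3,3]=o["position"]
c["cam_to_world"]=T@np.array(c["hand_eye"]);cv2.imwrite("pics/w4.png",c["frame"][:,:,::-1])
for x in vision.look_for("wrist","start_top")[:2]:print(x,onz(c,x["point"],.084))
E
```

```text
p [ 0.44  -0.36   0.258] F [-0.168  0.07   0.401] t 25.2333 q [-1.297  0.412  1.909  1.009  1.025 -0.527]
[[ 0.68   0.161  0.715]
 [ 0.098 -0.987  0.128]
 [ 0.727 -0.017 -0.687]]
.46,-.361,.13 [-0.265  0.023  0.341]
.46,-.361,.086 [-0.371  0.025  0.442]
```

View pics/w4.png

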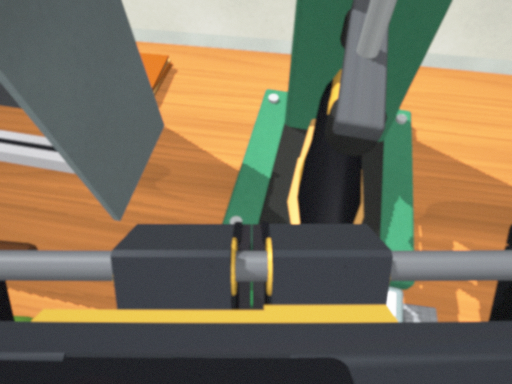

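The button is hidden behind the gripper, but two scene estimates agree on it to 3 mm. I'll descend onto it.

```bash
python3 -m handwheel '[[-0.07,0.01,0.09,0],[-0.13,0.01,0.17,0],[-0.2,0.02,0.26,0],[-0.265,0.023,0.341,0],[-0.265,0.023,0.341,0],[-0.265,0.023,0.341,0]]';  python3 d.py .46,-.361,.1 .46,-.361,.086 .46,-.361,.15
```

```text
time: 25.83
position: [0.4599, -0.3576, 0.1294]
tool_rot: [0.916, 0.069, 0.394, -0.043]
ft_force: [-0.2, -0.0, 0.8]
grip_width: 0.0005
grip_force: 0.0
p [ 0.46  -0.358  0.129] F [-0.199 -0.036  0.83 ] t 25.8333 q [-1.254  0.677  1.968  1.247  0.864 -0.868]
[[ 0.681  0.16   0.715]
 [ 0.093 -0.987  0.133]
 [ 0.727 -0.024 -0.687]]
.46,-.361,.1 [-0.072  0.013  0.066]
.46,-.361,.086 [-0.106  0.015  0.098]
.46,-.361,.15 [ 0.049  0.009 -0.048]
```

```bash
python3 -m handwheel '[[-0.02,0.01,0.02,0],[-0.04,0.01,0.04,0],[-0.06,0.013,0.055,0],[-0.072,0.013,0.066,0],[-0.072,0.013,0.066,0]]';python3 -m handwheel '[[-0.008,0,0.007,0],[-0.015,0,0.014,0],[-0.015,0,0.014,0]]';python3 -m handwheel '[[-0.005,0,0.005,0],[-0.01,0,0.009,0],[-0.01,0,0.009,0]]'
```

```text
time: 26.25
position: [0.4599, -0.3633, 0.1015]
tool_rot: [0.916, 0.07, 0.394, -0.04]
ft_force: [0.3, 0.4, 0.5]
grip_width: 0.0003
grip_force: 0.0
time: 26.5
position: [0.4602, -0.3632, 0.0953]
tool_rot: [0.915, 0.07, 0.394, -0.04]
ft_force: [-1.2, -1.5, 2.2]
grip_width: 0.0001
grip_force: 1.4
time: 26.75
position: [0.4601, -0.3632, 0.0912]
tool_rot: [0.915, 0.07, 0.394, -0.04]
ft_force: [-0.8, -1.0, 4.6]
grip_width: 0.0008
grip_force: 2.4
```

```bash
python3 -m handwheel '[[-0.006,0,0.006,0],[-0.012,0,0.011,0],[-0.012,0,0.011,0]]';python3 -m handwheel '[[-0.005,0,0.005,0],[-0.01,0,0.009,0],[-0.01,0,0.009,0],[-0.01,0,0.009,0]]'
```

```text
time: 27.0
position: [0.4604, -0.3632, 0.0886]
tool_rot: [0.915, 0.07, 0.396, -0.04]
ft_force: [-8.3, -1.8, 17.2]
grip_width: 0.0003
grip_force: 9.1
time: 27.33
position: [0.4606, -0.3632, 0.088]
tool_rot: [0.913, 0.07, 0.399, -0.039]
ft_force: [-18.4, -0.0, 36.2]
grip_width: 0.0004
grip_force: 18.0
```

Bottomed out. Now let it go and move clear.

```bash
python3 -m handwheel '[[0.03,0,-0.03,0],[0.07,0,-0.07,0],[0.12,0,-0.12,0],[0.2,0,-0.2,0],[0.25,0,-0.25,0],[0.25,0,-0.25,0],[0.25,0,-0.25,0],[0.25,0,-0.25,0]]'; python3 - <<'E'
from h import *
c=vision.camera("scene");cv2.imwrite("pics/end.png",c["frame"][:,:,::-1])
E
```

```text
time: 28.0
position: [0.4567, -0.3643, 0.1871]
tool_rot: [0.916, 0.07, 0.393, -0.041]
ft_force: [1.2, 0.3, 0.2]
grip_width: 0.0006
grip_force: 0.0
```

View pics/end.png

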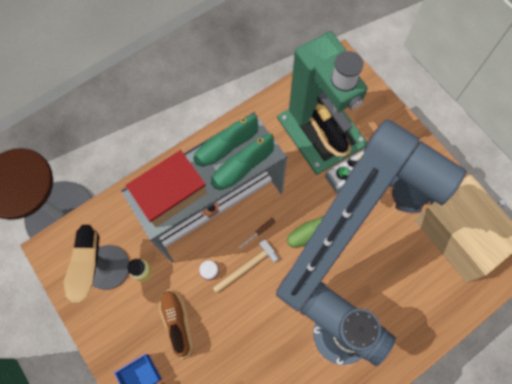

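The black knob now shows above the block at about (209,208). The visible loose things look unmoved; the arm hides the glue brush. The arm is clear of everything.

```bash
python3 -c "
from rig import job
print(job.hand_in())"
```

```text
the job is handed in; nothing more can be done
None
```

The air lever was off and is now on. The start button was then pressed fully down and let go; the job is handed in at about 28 s of robot time, with no verdict shown.

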